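# Register a board against the fence and stop

## Robot

A 6-joint arm with a two-finger parallel gripper is mounted at the origin on the work surface. World frame = base frame: x ahead of the robot, y to its left, z up, the work surface at z = 0. Lengths are in m, angles in rad, forces in N, time in s.
With the tool pointing down it reaches from about 0.25 to 0.725 m from the base axis. Payload 4 kg.
Tool frame: the origin (TCP) lies midway between the tips of the shut fingers; the grasp point (between the pads) lies 19 mm behind it; z points along the fingers, y is the direction in which the jaws open and shut (so a half turn about z gives the same grasp; the last joint's range is limited). The gripper opens to 85 mm and grips with 20 to 120 N. Pads are 22 mm wide; open, the fingers measure 114 mm over their backs; the gripper's body (76 mm by 85 mm) begins 54 mm behind the grasp point. The pads swing forward as they close: fully open they stand 13 mm farther back than shut.
Start: joints at [-1.125, 0.241, 0.005, 1.335, 0, 1.571], TCP at [0.216, -0.451, 0.204] pointing down, gripper open.
Joint ranges: [-2.72, 2.72], [-1.05, 1.87], [-1.09, 1.28], [-1.99, 2.15], [-1.42, 1.44], [-3.14, 3.14]. Speed limits (rad/s): [2.79, 2.79, 3.14, 3.14, 3.14, 3.14].

## Interface

Orientations are given as a unit quaternion [x, y, z, w].
In Python, from workcell import get_obs, camera, camera_model, job_done, masks_of gives the robot as it stands.
- The arm moves only by the tool jog_arm, never from a script. Its argument "deltas" is a list that holds one entry, the list of rows, each a list of 7 numbers: the shift along the tool's x, y, z in mm, then the turn, a rotation vector about the tool's x, y, z in degrees, then the finger opening in mm, from 0 to 85.4. A call has 1 to 5 rows; each row shifts and turns the pose as measured when the row begins, along the tool's axes as they then stand; what a row does not reach is not made up. A row lasts 1/10 s, in which the tool goes at most 50 mm and 8.59 degrees, less where a joint would pass 70% of its speed; a pose out of reach is approached as far as the arm can. A call with a gripper value outside its range is refused whole. The fingers move at their own pace and stop on an object; the grip force is fixed at half the most. Time passes only in rows, so rows that do not move let the fingers close. It gives the time, the measured TCP pose, the force and the opening at its end, in the units of the state.
- get_obs(): the state, without advancing time (a new reading comes with each control period).
- camera(name): name is "scene" or "top" or "wrist"; returns the picture (384x512x3 uint8, red, green, blue); there is no depth.
- camera_model(name): a dict with "fovy" (degrees; the focal length in pixels is half the picture's height over the tangent of half this angle, whatever the lens; pixels are square), "cx", "cy" (the principal point, pixels), "pose" (4x4, takes a point from camera to world coordinates); the wrist camera has in their place "T_tool_cam" (4x4, takes a point from camera to tool coordinates, whose origin is the TCP and whose axes are the flange's). Camera axes: x right, y down, z forward; pixel columns grow to the right and rows downward; lengths in m; the calibration is good to about 2 mm. A picture is of the moment at which its call begins: read the wrist's pose just before it. camera_model takes no time and is no camera call.
- job_done(): hands the job in, once; it reports no verdict.
Trained networks look in the newest picture that a camera, given by its name, has taken for a name from the list of things; names that differ only in an ending like _2 or _b are one class to them, and where a whole thing is asked for, a point or a joint stands for the part that bears it (a point fixed in the world has none). Each returns a list of dicts, best first, with "conf" (0 to 1); they miss things now and then, are a little off and sometimes report something else, mostly with a low value. They report only what shows in the picture. A call takes as long as a camera call. They do not tell look-alikes from the thing itself.
- masks_of(target, camera): "pixels" (384x512 bool, what is visible of it) and "at" ([column, row] in pixels, amid what is visible of it).
The state is a dict: "clock": time; "joint_pos": joint angles; "joint_vel": joint speeds; "tau": joint torques, N m; "eef_pos": TCP position; "tool_rot": TCP orientation; "ft_force": force on the tool from outside, world axes, zero at the start; "ft_torque": the same for the moment, N m; "grip_width": finger opening in m.
Only numpy, scipy, OpenCV 4.12 (cv2) and the standard library are available. Lean on these libraries where they do the work, as an engineer would, in place of code of your own. Each camera call takes 0.05 s, during which the arm holds its last target. There are 200 camera calls.

## Task

Get the longer pine board ready for marking: push it along the bench with the fingertips until its long side lies flat against the aluminium fence and its end is up against the steel stop block, on the side facing the middle of the fence. Only push it: do not pick it up or tip it, and leave everything else on the bench where it is.

Things in the scene. Friction and masses are not known exactly. Their poses are not given: they have to be found in the camera images.
- board: The workpiece: the longer of two loose pieces of pine on the bench, a plain flat block 150 mm long (its y axis), 60 mm wide (x) and 38 mm thick (z), about 0.13 to 0.25 kg, lying flat on its 60 mm wide face. It slides freely on the bench. Origin: centre of its underside. It starts between the robot and the fence, askew to the fence by up to 20 degrees.
- fence: Straight aluminium fence bar fixed to the bench beyond the board, running across in front of the robot: 600 mm long (its y axis), 40 mm thick (x) and 45 mm high. Origin: centre of its underside. Its +x axis points away from the robot's side, square to the bar. It cannot move.
- fence_face (a point): Point at mid-length of the fence's near face (the face towards the robot), at bench level, 20 mm in -x from the fence's origin; axes parallel to the fence's. The board's long side face goes flat against this face.
- stop: Dark steel block fixed against the fence's near face near its left or right end: 50 mm deep (x), 40 wide (y, along the fence), 40 high, round black knob on top (30 across, up to 58 high). Axes parallel to the fence's; origin: centre of its underside, 45 mm from the fence's centre line. The board's end goes against its face towards the fence's middle, 20 mm from its origin.
- offcut: Bystander, loose, not to be disturbed. The shorter piece of the same pine, 80 x 60 x 38 mm, lying flat to the left or right of the board. Origin: centre of its underside; 80 mm along y.
- socket: Bystander, loose, not to be disturbed. Steel wrench socket, a short upright tube 32 mm across and 42 mm high, standing just in front of the fence near the end away from the stop. Origin: centre of its underside.
- jar: Bystander, loose, not to be disturbed. Small jar of screws, 56 mm across and 55 mm high, on the other side of the board from the short offcut. Origin: centre of its underside.
- glue: Bystander, loose, not to be disturbed. Glue bottle, 60 mm across and 150 mm high, behind the fence. Origin: centre of its underside.
- tape: Bystander, loose, not to be disturbed. Tape measure, 40 x 70 x 62 mm, behind the fence. Origin: centre of its underside.
- screwdriver: Bystander, loose, not to be disturbed. Screwdriver about 190 mm long lying behind the fence, parallel to it. Its handle lies to its own -x.
There are look-alikes about, which are no part of the job. What is shaped like the board but orange or white is not meant.

How it is judged:
At the end, for the whole second after the job is handed in: The long board lies flat on the bench and at rest, its long side against the fence's near face (board centre within 4 mm of touching distance, parallel within 0.045 rad), its end within 4.5 mm of the stop block's face that looks to the middle of the fence (x of board in the frame of fence_face between -0.034 and -0.02 m and angle between the y axis of board and the y axis of fence, either way round below 0.045 rad and y of board in the frame of stop between -0.0995 and 0.0995 m and y of board in the frame of fence_face between -0.2 and 0.2 m and height (world z) of board below 0.004 m and angle between board's own z axis and vertical below 0.05 rad and linear speed of board below 0.01 m/s).
It fails at once if the long board is lifted off the bench or tipped up (height (world z) of board above 0.01 m or angle between board's own z axis and vertical above 0.2 rad).
It fails at once if anything else on the bench is shifted by more than 15 mm (distance of any of offcut, socket, jar, glue, tape, screwdriver from where it was at the start of the episode above 0.015 m).
It also fails if it takes over 56 s, if anything falls off the work surface, if the arm or the gripper's body presses on something with over 40 N, if the wrist force passes 120 N, or if a joint passes its speed limit or range.

## Working session

There is one attempt and no reset: what is moved stays moved. The work goes in short steps, Python scripts to look and compute and a tool call to move; the robot and the scene stay as the last step left them, time stands still between calls to the robot, and variables do not carry over. Pictures are saved under pics/ and viewed, about 8 in all and at most 12, crops included, and the job is handed in when it is done.

Besides the shell and the picture viewer there is one more tool, called after "Request:" as a command line: name --argument value ..., lists and objects as JSON in quotes. jog_arm: Moves the arm, as the interface text tells. Its arguments: {"type":"object","properties":{"deltas":{"type":"array"}},"required":["deltas"]}

```bash
mkdir -p pics
cat > h.py <<'E'
import numpy as np, cv2
from workcell import *
def ray(m,px,z):
    f=192/np.tan(np.radians(m["fovy"])/2); P=np.array(m["pose"])
    px=np.atleast_2d(px).astype(float)
    d=np.c_[(px[:,0]-m["cx"])/f,(px[:,1]-m["cy"])/f,np.ones(len(px))]@P[:3,:3].T
    return P[:3,3]+d*((z-P[2,3])/d[:,2])[:,None]
H=dict(board=.038,offcut=.038,fence=.045,stop=.04,socket=.042,jar=.055)
E
python3 - <<'E'
from h import *
o=get_obs();print({k:np.round(v,3) for k,v in o.items()})
ims=[]
for c in ("top","scene"):
    im=camera(c);m=camera_model(c);print(c,m["fovy"],np.round(m["pose"],3).tolist())
    cv2.imwrite(f"pics/{c}0.png",im[...,::-1])
    if c=="top":
        for n,z in H.items():
            for r in masks_of(n,c):
                p=r["pixels"].astype(np.uint8)
                k=max(cv2.findContours(p,0,2)[0],key=cv2.contourArea)
                b=cv2.boxPoints(cv2.minAreaRect(k))
                print(n,round(r["conf"],2),np.round(r["at"]),"box",np.round(b).tolist(),p.sum(),"\n  w",np.round(ray(m,b,z)[:,:2],3).tolist(),im[r["pixels"]].mean(0).round())
E
```

```text
{'clock': np.float64(0.0), 'joint_pos': array([-1.125,  0.241,  0.004,  1.335,  0.   ,  1.571]), 'joint_vel': array([ 0.   ,  0.001, -0.001, -0.004, -0.   ,  0.   ]), 'tau': array([-0.0000e+00, -3.7232e+01,  2.5241e+01,  1.7000e-02, -0.0000e+00,
       -0.0000e+00]), 'eef_pos': array([ 0.215, -0.451,  0.203]), 'tool_rot': array([ 0.975,  0.221, -0.   , -0.001]), 'ft_force': array([-0.853, -0.281,  0.009]), 'ft_torque': array([ 0.012, -0.008, -0.023]), 'grip_width': np.float64(0.086)}
top 47.08321244345626 [[0.002, -0.985, 0.173, 0.323], [-1.0, 0.0, 0.015, 0.017], [-0.014, -0.173, -0.985, 1.06], [0.0, 0.0, 0.0, 1.0]]
board 0.8 [277. 198.] box [[247.0, 191.0], [310.0, 179.0], [315.0, 205.0], [253.0, 218.0]] 1682 
  w [[0.507, 0.051], [0.537, -0.095], [0.474, -0.107], [0.445, 0.039]] [85. 51. 28.]
board 0.69 [137. 300.] box [[100.0, 290.0], [118.0, 266.0], [172.0, 305.0], [154.0, 330.0]] 2014 
  w [[0.278, 0.386], [0.334, 0.348], [0.245, 0.219], [0.191, 0.258]] [117. 114. 105.]
board 0.68 [348. 261.] box [[313.0, 249.0], [380.0, 246.0], [381.0, 273.0], [314.0, 276.0]] 1745 
  w [[0.373,
[... 608 characters left out ...]
]] [22. 21. 21.]
socket 0.51 [178. 169.] box [[171.0, 169.0], [180.0, 160.0], [191.0, 171.0], [182.0, 180.0]] 187 
  w [[0.562, 0.234], [0.584, 0.214], [0.555, 0.185], [0.534, 0.206]] [62. 61. 56.]
socket 0.25 [281. 198.] box [[247.0, 191.0], [310.0, 178.0], [315.0, 206.0], [253.0, 218.0]] 1733 
  w [[0.508, 0.052], [0.538, -0.096], [0.473, -0.108], [0.444, 0.039]] [85. 51. 28.]
jar 0.68 [176. 220.] box [[163.0, 233.0], [163.0, 209.0], [186.0, 209.0], [186.0, 233.0]] 468 
  w [[0.407, 0.243], [0.463, 0.245], [0.463, 0.192], [0.407, 0.191]] [84. 83. 78.]
scene 57.00576290764954 [[0.57, 0.658, -0.492, 1.045], [0.822, -0.452, 0.347, -0.371], [0.006, -0.602, -0.798, 0.921], [0.0, 0.0, 0.0, 1.0]]
```

View pics/top0.png

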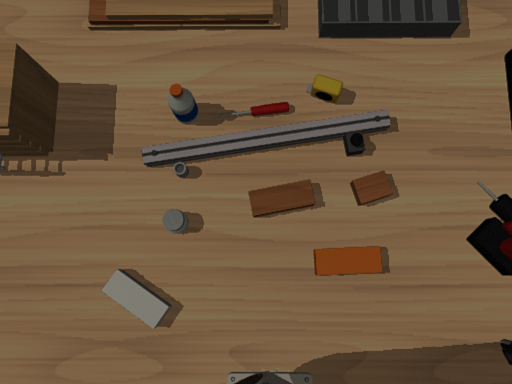

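View pics/scene0.png

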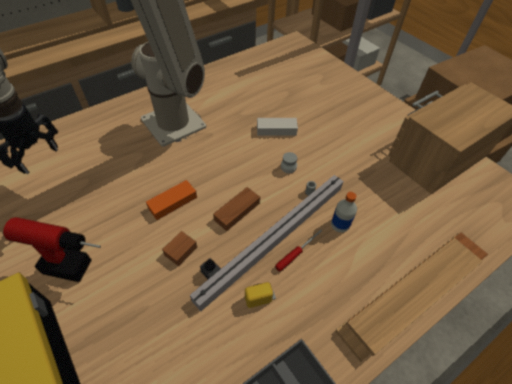

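The top view shows the pine board at about (281,198) px, the offcut at (374,187), the stop with its knob at (354,143) and the fence from (143,155) to (388,120). The orange (348,261) and white (137,300) blocks are look-alikes. The scene view agrees. The stop is on the right (-y), so I'll push with the open fingers square to the fence. First I turn the tool by 16.5°, then travel.

Request:
jog_arm --deltas '[[[0, 0, 0, 0, 0, 8.2, 85], [0, 0, 0, 0, 0, 8.2, 85], [0, 0, 0, 0, 0, 0, 85]]]'

```text
clock: 0.7
eef_pos: [0.2156, -0.451, 0.2038]
tool_rot: [0.997, 0.075, -0.0, -0.0]
ft_force: [-0.1, -0.4, 0.0]
grip_width: 0.0852
```

Run:
```python
from h import *
from scipy.spatial.transform import Rotation as R
m=camera_model("top");im=camera("top")
o=get_obs();print(o["eef_pos"],R.from_quat(o["tool_rot"]).as_matrix().round(3).tolist())
# fence far top edge line fit
p=[r for r in masks_of("fence","top")][0]["pixels"]
c=np.arange(155,380);far=np.array([[x,np.flatnonzero(p[:,x])[0]-.5] for x in c if p[:,x].any()])
w=ray(m,far,.045)[:,:2];k=np.polyfit(w[:,1],w[:,0],1)
r=w[:,0]-np.polyval(k,w[:,1]);g=abs(r)<.003;k=np.polyfit(w[g,1],w[g,0],1);print("far edge x=ky+b",k,"yaw deg",np.degrees(np.arctan(-k[0])),r.std())
big=cv2.resize(im[90:230,130:410,::-1],None,fx=2.8,fy=2.8,interpolation=2);cv2.imwrite("pics/top1.png",np.clip(big*1.6,0,255))
```

```text
[ 0.2155104  -0.45097604  0.2038082 ] [[0.988, 0.152, -0.0], [0.152, -0.988, 0.0], [-0.0, -0.0, -1.0]]
far edge x=ky+b [-0.15765869  0.66308916] yaw deg 8.95943062683443 0.001137725112379532[ WARN:0@2.256] global loadsave.cpp:1063 imwrite_ Unsupported depth image for selected encoder is fallbacked to CV_8U.
```

Request:
jog_arm --deltas '[[[26, -38, 0, 0, 0, 0, 85], [26, -38, 0, 0, 0, 0, 85], [26, -38, 0, 0, 0, 0, 85], [26, -38, 0, 0, 0, 0, 85], [26, -38, 0, 0, 0, 0, 85]]]'

```text
clock: 1.3
eef_pos: [0.3159, -0.2425, 0.2029]
tool_rot: [0.997, 0.077, 0.001, 0.001]
ft_force: [0.1, 0.1, 0.1]
grip_width: 0.0853
```

Request:
jog_arm --deltas '[[[26, -38, 0, 0, 0, 0, 85], [26, -38, 0, 0, 0, 0, 85], [26, -38, 0, 0, 0, 0, 85], [26, -38, 0, 0, 0, 0, 85], [0, 0, 0, 0, 0, 0, 85]]]'

```text
clock: 1.8
eef_pos: [0.3991, -0.0648, 0.2042]
tool_rot: [0.996, 0.087, 0.004, 0.002]
ft_force: [-0.3, -1.2, 0.1]
grip_width: 0.0853
```

Request:
jog_arm --deltas '[[[14, -24, 0, 0, 0, 1.2, 85], [0, 0, 40, 0, 0, 0, 85], [0, 0, 40, 0, 0, 0, 85], [0, 0, 40, 0, 0, 0, 85], [0, 0, 0, 0, 0, 0, 85]]]'

```text
clock: 2.3
eef_pos: [0.4132, -0.0381, 0.0835]
tool_rot: [0.996, 0.084, 0.008, 0.003]
ft_force: [-0.7, -0.4, -0.1]
grip_width: 0.085
```

Run:
```python
from h import *
from scipy.spatial.transform import Rotation as R
im=camera("top")
o=get_obs();M=R.from_quat(o["tool_rot"]).as_matrix();print(o["eef_pos"],M.round(3).tolist())
big=cv2.resize(im[90:300,130:410,::-1],None,fx=2.8,fy=2.8,interpolation=2);cv2.imwrite("pics/top1.png",np.clip(big*1.6,0,255).astype(np.uint8))
```

```text
[ 0.41552466 -0.03833576  0.08609328] [[0.986, 0.168, 0.02], [0.168, -0.986, -0.005], [0.019, 0.009, -1.0]]
```

View pics/top1.png

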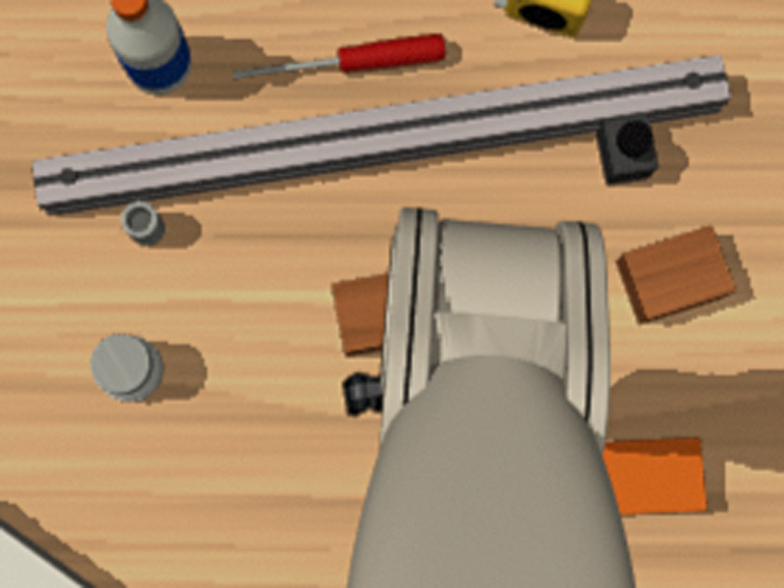

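Request:
jog_arm --deltas '[[[-2, 0, 30, 0.4, -1.1, 0.7, 85], [0, 0, 25, 0, 0, 0, 85], [0, 0, 15, 0, 0, 0, 85], [0, 0, 5, 0, 0, 0, 85], [0, 0, 0, 0, 0, 0, 85]]]'

```text
clock: 2.85
eef_pos: [0.4253, -0.0427, 0.0201]
tool_rot: [0.997, 0.078, 0.009, 0.003]
ft_force: [-0.5, 1.2, 0.9]
grip_width: 0.0848
```

Request:
jog_arm --deltas '[[[-5, 0, 8, 0, -1.0, 0, 85], [-3, 0, 5, 0.3, 0, 0, 85], [0, 0, 0, 0, 0, 0, 85]]]'

```text
clock: 3.15
eef_pos: [0.4206, -0.0449, 0.0099]
tool_rot: [0.997, 0.078, 0.003, 0.001]
ft_force: [0.1, 0.5, 0.2]
grip_width: 0.0851
```

```bash
cat > st.py <<'E'
from h import *
from scipy.spatial.transform import Rotation as R
o=get_obs();M=R.from_quat(o["tool_rot"]).as_matrix();p=o["eef_pos"]
t=np.radians(8.96);F=np.array([[np.cos(t),np.sin(t)],[-np.sin(t),np.cos(t)]])
print("p",p.round(4),"fence xs",(F@p[:2]).round(4),"yaw",np.degrees(np.arctan2(M[1,0],M[0,0])).round(2),"z axis",M[:,2].round(4),"F",o["ft_force"].round(1))
E
python3 st.py
```

```text
p [ 0.4206 -0.0449  0.0099] fence xs [ 0.4085 -0.1098] yaw 8.96 z axis [ 0.0067 -0.0022 -1.    ] F [0.1 0.5 0.2]
```

Request:
jog_arm --deltas '[[[5, 0, 4, 0, 0, 0, 85], [10, 0, 1, 0, 0, 0, 85], [10, 0, 0, 0, 0, 0, 85], [10, 0, 0, 0, 0, 0, 85], [10, 0, 0, 0, 0, 0, 85]]]'

```text
clock: 3.65
eef_pos: [0.4687, -0.0374, 0.0055]
tool_rot: [0.997, 0.078, 0.004, 0.001]
ft_force: [0.2, 0.0, -0.4]
grip_width: 0.0852
```

```bash
python3 st.py
```

```text
p [ 0.4687 -0.0374  0.0055] fence xs [ 0.4572 -0.1099] yaw 8.95 z axis [ 0.008  -0.0021 -1.    ] F [ 0.2  0.  -0.4]
```

Request:
jog_arm --deltas '[[[10, 0, 0, 0, 0, 0, 85], [10, 0, 0, 0, 0, 0, 85], [10, 0, 0, 0, 0, 0, 85], [10, 0, 0, 0, 0, 0, 85], [0, 0, 0, 0, 0, 0, 85]]]'

```text
clock: 4.15
eef_pos: [0.5148, -0.03, 0.0059]
tool_rot: [0.997, 0.079, 0.005, 0.001]
ft_force: [-0.2, 0.3, 0.2]
grip_width: 0.0852
```

```bash
python3 st.py
python3 - <<'E'
from h import *
ims=[camera("scene")[130:320,120:380],camera("wrist")]
a=cv2.resize(ims[0],(400,292));b=cv2.resize(ims[1],(400,300))
cv2.imwrite("pics/s2.png",np.clip(np.hstack([a,b[:292]])[...,::-1]*1.5,0,255).astype(np.uint8))
E
```

```text
p [ 0.5148 -0.03    0.0059] fence xs [ 0.5039 -0.1098] yaw 9.02 z axis [ 0.0104 -0.0021 -0.9999] F [-0.2  0.3  0.2]
```

View pics/s2.png

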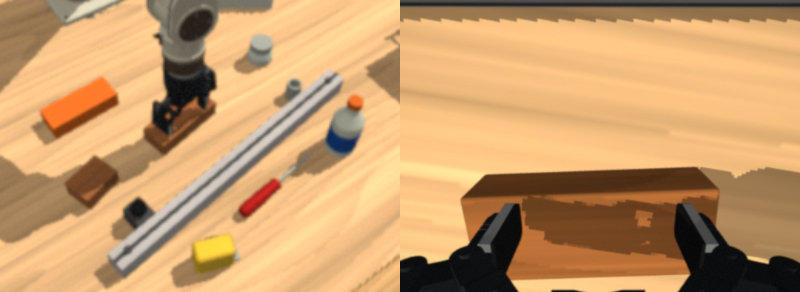

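Run:
```python
from h import *
from scipy.spatial.transform import Rotation as R
m=camera_model("wrist");T=np.array(m["T_tool_cam"]);print(T.round(3).tolist())
f=192/np.tan(np.radians(m["fovy"])/2)
Ti=np.linalg.inv(T)
for q in [(0,.0425,-.013),(0,-.0425,-.013),(.011,.0425,-.013),(-.011,.0425,-.013),(0,.057,-.013),(0,.0425,-.05)]:
    c=Ti[:3,:3]@q+Ti[:3,3]; print(q,(f*c[0]/c[2]+m["cx"],f*c[1]/c[2]+m["cy"]))
o=get_obs();W=np.eye(4);W[:3,:3]=R.from_quat(o["tool_rot"]).as_matrix();W[:3,3]=o["eef_pos"]
m["pose"]=W@T
camera("wrist")
t=np.radians(8.96);F=np.array([[np.cos(t),np.sin(t)],[-np.sin(t),np.cos(t)]])
for px in [(620-400,168),(800-400-82,180)]: pass
# board corners seen in viewed pic (x-400)*1.28, y*1.28 : top-face corners, z=.038; upper strip at z 0
for n,px,z in [("topL",(62,199),.038),("topR",(318,189),.038),("botL",(75,279),.038),("botR",(312,275),.038),("strL",(85,175),.0),("strR",(298,167),.0)]:
    w=ray(m,np.array(px)*1.28,z)[0]; print(n,(F@w[:2]).round(3))
for r in masks_of("board","wrist")[:2]:
    print(r["conf"],r["at"],r["pixels"].sum())
mt=camera_model("top");camera("top")
for r in masks_of("board","top"): print(round(r["conf"],2),r["at"],(F@ray(mt,r["at"],.038)[0][:2]).round(3))
```

```text
[[0.0, -0.949, -0.315, 0.08], [1.0, 0.0, 0.0, 0.001], [-0.0, -0.315, 0.949, -0.171], [0.0, 0.0, 0.0, 1.0]]
(0, 0.0425, -0.013) (np.float64(334.76511120600674), np.float64(246.09572618949903))
(0, -0.0425, -0.013) (np.float64(168.07856216199593), np.float64(246.05226251314843))
(0.011, 0.0425, -0.013) (np.float64(336.4170867603835), np.float64(226.2512807406823))
(-0.011, 0.0425, -0.013) (np.float64(333.17719388868363), np.float64(265.1706686106289))
(0, 0.057, -0.013) (np.float64(363.1970128656736), np.float64(246.10313983492426))
(0, 0.0425, -0.05) (np.float64(355.18437379122565), np.float64(287.5864266779384))
topL [ 0.507 -0.032]
topR [ 0.514 -0.179]
botL [ 0.45  -0.032]
botR [ 0.453 -0.184]
strL [ 0.506 -0.03 ]
strR [ 0.512 -0.181]
0.63 [247.9, 270.2] 35229
0.79 [367.3, 259.2] [ 0.31  -0.275]
0.65 [135.0, 300.0] [0.301 0.261]
0.36 [248.9, 196.8] [ 0.496 -0.03 ]
```

The board has not moved. The open fingertips stand higher than I assumed and passed over its top, with the force near zero. I'll lift, back off, close the fingers partway and check the tip geometry.

Request:
jog_arm --deltas '[[[0, 0, -30, 0, 0, 0, 85], [-30, 0, -5, 0, 0, 0, 85], [-30, 0, 0, 0, -0.6, 0, 40], [-30, 0, 0, 0, 0, 0, 40], [-15, 0, 0, 0, 0, 0, 40]]]'

```text
clock: 4.95
eef_pos: [0.4055, -0.0472, 0.0417]
tool_rot: [0.997, 0.078, -0.001, 0.002]
ft_force: [0.2, 0.4, 0.1]
grip_width: 0.0438
```

Request:
jog_arm --deltas '[[[0, 0, 0, 0, 0, 0, 40], [0, 0, 0, 0, 0, 0, 40], [0, 0, 0, 0, 0, 0, 40]]]'

```text
clock: 5.25
eef_pos: [0.4041, -0.0474, 0.0423]
tool_rot: [0.997, 0.078, -0.0, 0.002]
ft_force: [-0.2, 0.4, -0.1]
grip_width: 0.04
```

```bash
python3 st.py
python3 - <<'E'
from h import *
print(get_obs()["grip_width"])
a=camera("wrist")
cv2.imwrite("pics/w3.png",np.clip(a[...,::-1]*1.6,0,255).astype(np.uint8))
E
```

```text
p [ 0.4041 -0.0474  0.0423] fence xs [ 0.3918 -0.1098] yaw 8.92 z axis [-4.0e-04 -4.2e-03 -1.0e+00] F [-0.2  0.4 -0.1]
0.03998247411644248
```

View pics/w3.png

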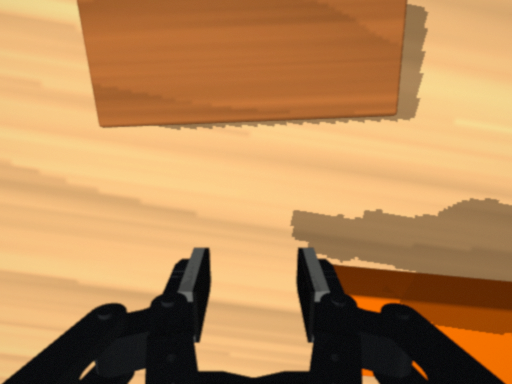

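The wrist view shows the board's near edge at row 122 (cols 100–398) and the fingertips at row 248 (cols 210 and 297). By the camera geometry the tips stand about 30 mm behind the TCP. I'll go down slowly and watch the force.

Request:
jog_arm --deltas '[[[0, 0, 20, 0, 0, 0, 40], [0, 0, 14, 0, 0, 0, 40], [0, 0, 4, 0, 0, 0, 40], [0, 0, 0, 0, 0, 0, 40]]]'

```text
clock: 5.7
eef_pos: [0.4097, -0.0475, 0.0039]
tool_rot: [0.997, 0.079, 0.002, 0.002]
ft_force: [0.0, 0.2, -0.3]
grip_width: 0.0402
```

Request:
jog_arm --deltas '[[[0, 0, 4, 0, 0, 0, 40], [0, 0, 2, 0, 0, 0, 40], [0, 0, 0, 0, 0, 0, 40]]]'

```text
clock: 6.0
eef_pos: [0.4115, -0.0475, -0.0017]
tool_rot: [0.997, 0.079, 0.003, 0.003]
ft_force: [-0.0, 0.5, -0.3]
grip_width: 0.0401
```

```bash
python3 st.py
python3 - <<'E'
from h import *
a=camera("wrist");b=camera("scene")[130:300,140:340]
cv2.imwrite("pics/w4.png",np.clip(np.hstack([cv2.resize(a,(400,300)),cv2.resize(b,(353,300),interpolation=2)])[...,::-1]*1.6,0,255).astype(np.uint8))
E
```

```text
p [ 0.4115 -0.0475 -0.0017] fence xs [ 0.3991 -0.111 ] yaw 9.03 z axis [ 0.0068 -0.0047 -1.    ] F [-0.   0.5 -0.3]
```

View pics/w4.png

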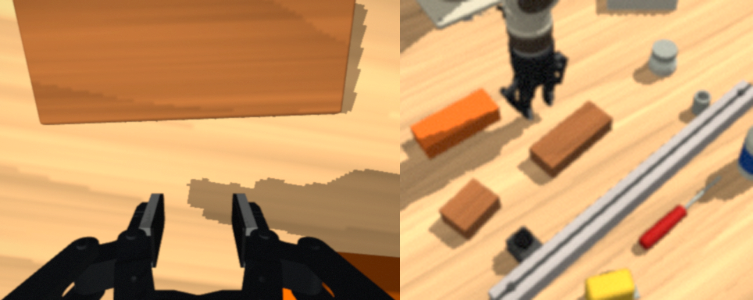

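The tips now sit at about z = 0.030, roughly 8 mm below the board's top. That fits the pass-over. I'll go lower with the force watched.

Request:
jog_arm --deltas '[[[-4, 0, 5, 0, -0.4, 0, 40], [0, 0, 4, 0, 0, 0, 40], [0, 0, 0, 0, 0, 0, 40]]]'

```text
clock: 6.4
eef_pos: [0.4077, -0.0483, -0.0106]
tool_rot: [0.997, 0.079, 0.0, 0.003]
ft_force: [0.2, 0.5, 0.4]
grip_width: 0.0401
```

Request:
jog_arm --deltas '[[[-2, 0, 4, 0, 0, 0, 40], [0, 0, 3, 0, 0, 0, 40], [0, 0, 0, 0, 0, 0, 40]]]'

```text
clock: 6.7
eef_pos: [0.4052, -0.0487, -0.0184]
tool_rot: [0.997, 0.079, -0.0, 0.003]
ft_force: [0.0, -0.3, 0.4]
grip_width: 0.0403
```

```bash
python3 st.py
```

```text
p [ 0.4052 -0.0487 -0.0184] fence xs [ 0.3927 -0.1113] yaw 9.01 z axis [ 3.0e-04 -6.1e-03 -1.0e+00] F [ 0.  -0.3  0.4]
```

Request:
jog_arm --deltas '[[[10, -6, 0, 0, 0, 0, 40], [12, 0, 0, 0, 0, 0, 40], [12, 0, 0, 0, 0, 0, 40], [10, 0, 0, 0, 0, 0, 40], [10, 0, 0, 0, 0, 0, 40]]]'

```text
clock: 7.2
eef_pos: [0.4616, -0.0327, -0.0184]
tool_rot: [0.997, 0.079, 0.0, 0.003]
ft_force: [-1.2, 0.1, 0.6]
grip_width: 0.0402
```

```bash
python3 st.py
```

```text
p [ 0.4616 -0.0327 -0.0184] fence xs [ 0.4509 -0.1042] yaw 9.03 z axis [ 5.0e-04 -5.9e-03 -1.0e+00] F [-1.2  0.1  0.6]
```

Request:
jog_arm --deltas '[[[10, 0, 0, 0, 0, 0, 40], [10, 0, 0, 0, 0, 0, 40], [10, 0, 0, 0, 0, 0, 40]]]'

```text
clock: 7.5
eef_pos: [0.4933, -0.0275, -0.0187]
tool_rot: [0.997, 0.079, -0.001, 0.003]
ft_force: [-0.9, -0.4, 1.4]
grip_width: 0.0398
```

```bash
python3 st.py;  python3 - <<'E'
from h import *
a=camera("wrist");b=camera("scene")[130:300,140:340]
cv2.imwrite("pics/w5.png",np.clip(np.hstack([cv2.resize(a,(400,300)),cv2.resize(b,(353,300),interpolation=2)])[...,::-1]*1.6,0,255).astype(np.uint8))
E
```

```text
p [ 0.4933 -0.0275 -0.0187] fence xs [ 0.483  -0.1039] yaw 9.05 z axis [-0.0011 -0.0063 -1.    ] F [-0.9 -0.4  1.4]
```

View pics/w5.png

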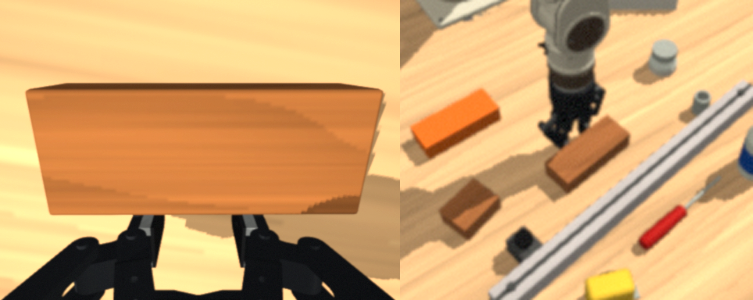

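The push works: the wrist view shows the board's near edge at row 213, resting evenly on both fingertips and square to the tool. Pushing on to the fence.

Request:
jog_arm --deltas '[[[11, 0, 0, 0, 0, 0, 40], [11, 0, 0, 0, 0, 0, 40], [11, 0, 0, 0, 0, 0, 40], [11, 0, 0, 0, 0, 0, 40], [6, 0, 0, 0, 0, 0, 40]]]'

```text
clock: 8.1
eef_pos: [0.5434, -0.0196, -0.0193]
tool_rot: [0.997, 0.079, -0.002, 0.003]
ft_force: [-0.9, -0.4, 1.0]
grip_width: 0.0399
```

Request:
jog_arm --deltas '[[[3, 0, 0, 0, 0, 0, 40], [3, 0, 0, 0, 0, 0, 40], [0, 0, 0, 0, 0, 0, 40]]]'

```text
clock: 8.4
eef_pos: [0.5496, -0.0186, -0.0196]
tool_rot: [0.997, 0.079, -0.003, 0.003]
ft_force: [-0.7, 0.6, -0.4]
grip_width: 0.0401
```

```bash
python3 st.py
```

```text
p [ 0.5496 -0.0186 -0.0196] fence xs [ 0.54  -0.104] yaw 9.02 z axis [-0.0046 -0.0065 -1.    ] F [-0.7  0.6 -0.4]
```

Request:
jog_arm --deltas '[[[2, 0, 0, 0, 0.3, 0, 40], [2, 0, 0, 0, 0, 0, 40], [0, 0, 0, 0, 0, 0, 40]]]'

```text
clock: 8.7
eef_pos: [0.5529, -0.0181, -0.0196]
tool_rot: [0.997, 0.078, -0.0, 0.003]
ft_force: [-0.0, -0.3, -0.2]
grip_width: 0.0403
```

```bash
python3 st.py
```

```text
p [ 0.5529 -0.0181 -0.0196] fence xs [ 0.5433 -0.1039] yaw 9.0 z axis [ 1.0e-04 -5.6e-03 -1.0e+00] F [-0.  -0.3 -0.2]
```

Request:
jog_arm --deltas '[[[2, 0, 0, 0, 0, 0, 40], [0, 0, 0, 0, 0, 0, 40]]]'

```text
clock: 8.9
eef_pos: [0.5532, -0.018, -0.0198]
tool_rot: [0.997, 0.078, -0.002, 0.003]
ft_force: [-0.5, -0.3, 0.6]
grip_width: 0.0401
```

Request:
jog_arm --deltas '[[[2, 0, 0, 0, 0, 0, 40], [0, 0, 0, 0, 0, 0, 40]]]'

```text
clock: 9.1
eef_pos: [0.553, -0.018, -0.0201]
tool_rot: [0.997, 0.078, -0.004, 0.003]
ft_force: [0.8, -0.1, 0.1]
grip_width: 0.0399
```

```bash
python3 st.py
```

```text
p [ 0.553  -0.018  -0.0201] fence xs [ 0.5435 -0.1039] yaw 8.96 z axis [-0.0071 -0.0067 -1.    ] F [ 0.8 -0.1  0.1]
```

The tool stops at x_f ≈ 0.5435, where contact with the fence was predicted. Next I back off, rise, shut the fingers and go round to the board's left end.

Request:
jog_arm --deltas '[[[-15, 0, 0, 0, 0.4, 0, 40], [-5, 0, -35, 0, 0, 0, 0], [0, 0, -40, 0, 0, 0, 0], [0, -35, -20, 0, 0, 0, 0], [0, -35, 0, 0, 0, 0, 0]]]'

```text
clock: 9.6
eef_pos: [0.5259, 0.0474, 0.0774]
tool_rot: [0.997, 0.074, 0.003, 0.002]
ft_force: [0.3, 0.4, -0.2]
grip_width: 0.0001
```

Request:
jog_arm --deltas '[[[20, -30, 0, 0, 0, 0, 0], [20, -25, 0, 0, 0, 0, 0], [15, 0, 0, 0, 0, 0, 0], [0, 0, 0, 0, 0, 0, 0]]]'

```text
clock: 10.0
eef_pos: [0.5795, 0.1066, 0.0815]
tool_rot: [0.996, 0.089, 0.009, -0.005]
ft_force: [0.1, -0.0, -0.5]
grip_width: 0.0001
```

```bash
python3 st.py
python3 - <<'E'
from h import *
a=camera("wrist");b=camera("top")[90:230,150:390]
cv2.imwrite("pics/w6.png",np.clip(np.hstack([cv2.resize(a,(400,300)),cv2.resize(b,(400,300)[:1]+(233,),interpolation=2) if 0 else cv2.copyMakeBorder(cv2.resize(b,(400,233),interpolation=2),0,67,0,0,0)])[...,::-1]*1.6,0,255).astype(np.uint8))
E
```

```text
p [0.5795 0.1066 0.0815] fence xs [0.589 0.015] yaw 10.26 z axis [ 0.0173  0.0111 -0.9998] F [ 0.1 -0.  -0.5]
```

View pics/w6.png

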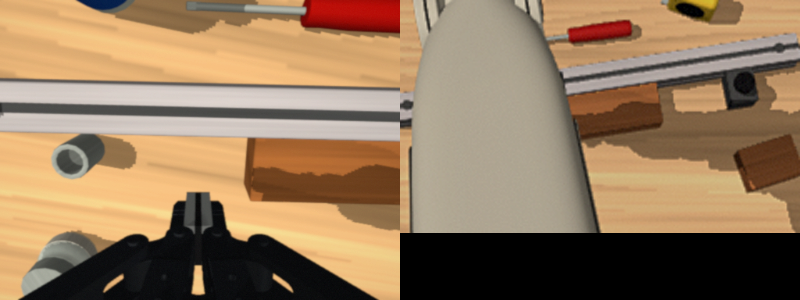

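The board is now flush along the fence. In the wrist view its left end is at col 248 and the fingers are at col 198. In the top view the gap to the stop shows. I'll level the tool and go down beside the end.

Request:
jog_arm --deltas '[[[-7, -6, 15, -0.5, -1.1, 1.3, 0], [-1, 0, 25, 0, 0, 0, 0], [-1, 0, 20, 0, 0, 0, 0], [0, 0, 0, 0, 0, 0, 0]]]'

```text
clock: 10.5
eef_pos: [0.564, 0.0971, 0.0168]
tool_rot: [0.997, 0.083, -0.005, -0.003]
ft_force: [-0.1, -0.7, -0.5]
grip_width: 0.0003
```

```bash
python3 st.py
```

```text
p [0.564  0.0971 0.0168] fence xs [0.5723 0.008 ] yaw 9.56 z axis [-0.0109  0.0049 -0.9999] F [-0.1 -0.7 -0.5]
```

Request:
jog_arm --deltas '[[[8, 0, 12, -0.3, 0.6, 0.5, 0], [0, 0, 10, 0, 0, 0, 0], [0, 0, 6, 0, 0, 0, 0], [0, 0, 0, 0, 0, 0, 0]]]'

```text
clock: 10.9
eef_pos: [0.5694, 0.093, -0.0127]
tool_rot: [0.997, 0.08, -0.002, -0.002]
ft_force: [-0.6, -0.5, -0.7]
grip_width: -0.0001
```

```bash
python3 st.py
```

```text
p [ 0.5694  0.093  -0.0127] fence xs [0.577  0.0032] yaw 9.16 z axis [-0.0047  0.0032 -1.    ] F [-0.6 -0.5 -0.7]
```

Request:
jog_arm --deltas '[[[3, 10, 0, 0, 0, 0, 0], [0, 11, 0, 0, 0, 0, 0], [0, 11, 0, 0, 0, 0, 0], [0, 11, 0, 0, 0, 0, 0], [0, 11, 0, 0, 0, 0, 0]]]'

```text
clock: 11.4
eef_pos: [0.5826, 0.0373, -0.0109]
tool_rot: [0.997, 0.081, -0.001, -0.002]
ft_force: [-0.6, 0.4, -0.4]
grip_width: 0.0002
```

```bash
python3 st.py
```

```text
p [ 0.5826  0.0373 -0.0109] fence xs [ 0.5813 -0.0539] yaw 9.27 z axis [-0.0025  0.0044 -1.    ] F [-0.6  0.4 -0.4]
```

Request:
jog_arm --deltas '[[[0, 11, 0, 0, 0, 0, 0], [0, 11, 0, 0, 0, 0, 0], [0, 11, 0, 0, 0, 0, 0], [0, 8, 0, 0, 0, 0, 0], [0, 0, 0, 0, 0, 0, 0]]]'

```text
clock: 11.9
eef_pos: [0.5902, -0.0096, -0.0108]
tool_rot: [0.997, 0.079, -0.001, -0.002]
ft_force: [0.5, 0.1, -0.2]
grip_width: -0.0001
```

```bash
python3 st.py
python3 - <<'E'
from h import *
a=camera("wrist");b=camera("top")[90:230,150:390]
cv2.imwrite("pics/w7.png",np.clip(np.hstack([cv2.resize(a,(400,300)),cv2.copyMakeBorder(cv2.resize(b,(400,233),interpolation=2),0,67,0,0,0)])[...,::-1]*1.6,0,255).astype(np.uint8))
E
```

```text
p [ 0.5902 -0.0096 -0.0108] fence xs [ 0.5815 -0.1014] yaw 9.06 z axis [-0.0018  0.0041 -1.    ] F [ 0.5  0.1 -0.2]
```

View pics/w7.png

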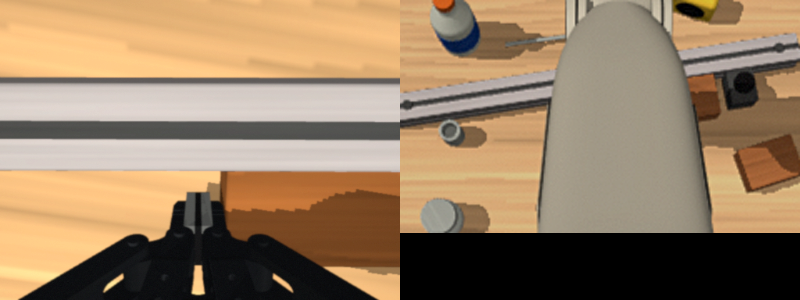

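The board stays flush to the fence and its right end is close to the stop, with a few pixels of gap at about (720,95). Finishing in small steps.

Request:
jog_arm --deltas '[[[0, 4, 0, 0, 0, 0, 0], [0, 4, 0, 0, 0, 0, 0], [0, 3, 0, 0, 0, 0, 0], [0, 3, 0, 0, 0, 0, 0], [0, 0, 0, 0, 0, 0, 0]]]'

```text
clock: 12.5
eef_pos: [0.592, -0.0212, -0.0108]
tool_rot: [0.997, 0.081, -0.001, -0.003]
ft_force: [0.6, 0.0, 0.7]
grip_width: -0.0
```

```bash
python3 st.py
```

```text
p [ 0.592  -0.0212 -0.0108] fence xs [ 0.5815 -0.1131] yaw 9.31 z axis [-0.0026  0.0058 -1.    ] F [0.6 0.  0.7]
```

Request:
jog_arm --deltas '[[[0, 3, 0, 0, 0, 0, 0], [0, 3, 0, 0, 0, 0, 0], [0, 0, 0, 0, 0, 0, 0]]]'

```text
clock: 12.8
eef_pos: [0.5928, -0.026, -0.0108]
tool_rot: [0.997, 0.082, -0.001, -0.005]
ft_force: [-0.8, 2.2, 1.2]
grip_width: -0.0001
```

```bash
python3 st.py
```

```text
p [ 0.5928 -0.026  -0.0108] fence xs [ 0.5815 -0.118 ] yaw 9.37 z axis [-0.0031  0.0088 -1.    ] F [-0.8  2.2  1.2]
```

Request:
jog_arm --deltas '[[[0, 3, 0, 0, 0, 0, 0], [0, 3, 0, 0, 0, 0, 0]]]'

```text
clock: 13.0
eef_pos: [0.5927, -0.0256, -0.0106]
tool_rot: [0.996, 0.084, -0.002, -0.011]
ft_force: [-1.6, 10.8, 2.9]
grip_width: -0.0003
```

```bash
python3 st.py
```

```text
p [ 0.5927 -0.0256 -0.0106] fence xs [ 0.5815 -0.1176] yaw 9.6 z axis [-0.005   0.0214 -0.9998] F [-1.6 10.8  2.9]
```

It met the stop: 10.8 N at s = -0.118, where contact was predicted. Backing off and moving clear to check.

Request:
jog_arm --deltas '[[[0, -12, 0, 1.0, 0, 0, 0], [0, -10, -20, 0, 0, 0, 0], [0, 0, -45, 0, 0, 0, 0], [-30, -10, -40, 0, 0, 0, 0], [-45, 0, -10, 0, 0, 0, 0]]]'

```text
clock: 13.5
eef_pos: [0.5169, -0.0111, 0.1052]
tool_rot: [0.996, 0.084, -0.003, -0.018]
ft_force: [0.9, -0.0, 0.2]
grip_width: 0.0
```

Request:
jog_arm --deltas '[[[-45, -20, -20, 0, 0, 0, 0], [-45, -20, -20, 0, 0, 0, 0], [-40, -40, 0, 0, 0, 0, 0], [-30, -40, 0, 0, 0, 0, 0], [0, -40, 0, 0, 0, 0, 0]]]'

```text
clock: 14.0
eef_pos: [0.3416, 0.0842, 0.1522]
tool_rot: [0.995, 0.097, -0.0, -0.026]
ft_force: [0.3, -0.2, -0.3]
grip_width: -0.0
```

```bash
python3 st.py
python3 - <<'E'
from h import *
b=camera("top");m=camera_model("top")
t=np.radians(8.96);F=np.array([[np.cos(t),np.sin(t)],[-np.sin(t),np.cos(t)]])
for n,z in H.items():
    for r in masks_of(n,"top"):
        k=max(cv2.findContours(r["pixels"].astype(np.uint8),0,2)[0],key=cv2.contourArea)
        q=cv2.boxPoints(cv2.minAreaRect(k));print(n,round(r["conf"],2),np.round(r["at"]),(ray(m,q,z)[:,:2]@F.T).round(3).tolist())
cv2.imwrite("pics/f8.png",np.clip(cv2.resize(b[80:280,130:410],(784,560),interpolation=2)[...,::-1]*1.6,0,255).astype(np.uint8))
E
```

```text
p [0.3416 0.0842 0.1522] fence xs [0.3505 0.03  ] yaw 11.1 z axis [-0.006   0.0526 -0.9986] F [ 0.3 -0.2 -0.3]
board 0.84 [135. 298.] [[0.337, 0.338], [0.386, 0.29], [0.277, 0.178], [0.23, 0.226]]
board 0.67 [314. 152.] [[0.615, -0.128], [0.613, -0.283], [0.545, -0.279], [0.547, -0.127]]
board 0.64 [350. 261.] [[0.352, -0.157], [0.337, -0.311], [0.278, -0.302], [0.292, -0.15]]
board 0.55 [182. 105.] [[0.794, 0.143], [0.814, 0.086], [0.709, 0.053], [0.69, 0.109]]
offcut 0.8 [371. 188.] [[0.495, -0.268], [0.512, -0.356], [0.45, -0.365], [0.433, -0.277]]
fence 0.88 [261. 136.] [[0.654, 0.208], [0.654, -0.392], [0.602, -0.389], [0.602, 0.206]]
fence 0.22 [184. 105.] [[0.79, 0.143], [0.81, 0.084], [0.707, 0.051], [0.687, 0.109]]
stop 0.94 [355. 141.] [[0.612, -0.282], [0.612, -0.321], [0.558, -0.319], [0.557, -0.28]]
socket 0.47 [179. 169.] [[0.591, 0.142], [0.608, 0.119], [0.58, 0.099], [0.563, 0.121]]
socket 0.47 [261. 137.] [[0.654, 0.208], [0.657, -0.394], [0.604, -0.391], [0.602, 0.205]]
jar 0.59 [172. 211.] [[0.49, 0.18], [0.496, 0.122], [0.469, 0.118], [0.462, 0.176]]
```

View pics/f8.png

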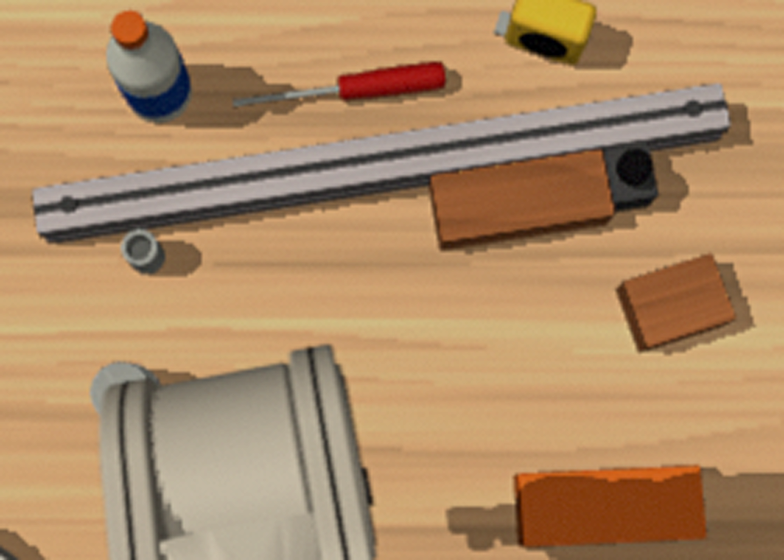

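The picture shows the board flat on the fence and its end against the stop at about (610,180). The socket, offcut, screwdriver, glue and tape are where they were. The jar is partly behind the arm but in the same place.

```bash
python3 -c "
from workcell import *
print(job_done())"
```

```text
the job is handed in; nothing more can be done
None
```

I pushed the longer pine board square against the fence with two part-open fingertips. Then I slid it along with the shut fingers until it met the stop, and handed the job in at about 14 s of the 56 s allowed.

**Last checks (top camera):**
- **Fence:** the board's far side is at 0.613–0.615 m, measured square to the fence, against the fence face at about 0.615 m. It is parallel to within about 1°.
- **Stop:** the board's end is at -0.279 to -0.283 m along the fence. The stop's face is at about -0.281 m, and 10.8 N built up when the board reached it.
- **Other things on the bench:** in the last picture the offcut, socket, glue, tape and screwdriver were where they started. The jar looked unmoved too, but the arm hid part of it, so I could not measure it fully.

**What disagreed:**
- **First pass missed:** the fingertips stood about 30 mm farther behind the TCP than I had taken from the description. The open fingers passed over the board without moving it, so I corrected for this from the wrist camera and pushed with the TCP lower.
- **No force at the fence:** the force reading stayed near zero there. I judged that contact by the tool stopping where predicted and by the pictures.

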